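Free the stuck sample cup from its cooling jacket and weigh it

TASK

The aluminium sample cup has stuck in the dark jacket on the cooler, under the traverse beam. Grip it by its rim and work it out with a twist as you pull, so that the jacket stays down on its cold plate, then set the cup down gently, upright, in the middle of the balance's pan and let go. Leave the other things on the table where they are.

Things in the scene. Friction and masses are not known exactly. Their poses are not given: they have to be found in the camera images.
- cup_mid (a point): Centre (on the axis, half-way up) of the stuck cup: round, open, aluminium, about 0.5 kg, 90 mm tall, so its rim is 45 mm above this point. The upright wall is 8 mm thick, outer diameter 88 mm, inner 72 mm; inner floor 72 mm below the rim. Its foot, the lowest 18 mm, is a disc of 92 mm diameter. z is up along the axis. It stands upright in the jacket, its top 36 mm sticking out
- jacket_mouth (a point): Centre of the mouth of the round dark anodised jacket, at its upper edge, 126 mm above the table. Bore 98 mm, outer diameter 108 mm, on a 120 mm square flange; inner floor (the cup stands on it) 54 mm below the mouth. z up, x and y those of the station. Guide pins keep it from turning, but only its weight (6 N) holds it down: a cup pulled straight up can bring it along
- springs (a point): On the axis, low in the jacket, level with three sprung fingers that press on the cup's foot, 8 N each. Straight up they hold it with up to 18 N of friction until it has risen 12 mm; then it is loose, with 3 mm of play (it may tilt and lag the hand, so keep turning, either way, to 20 mm). Friction opposes the direction of sliding: a cup turned a radian while it rises those 12 mm pulls up on the jacket with only a quarter of that
- beam_under (a point): Middle of the underside of the fixed traverse beam over the jacket, 330 mm above the table; the beam is 60 mm wide along x (y: its length), its middle 10 mm beyond the jacket's axis. Towers 64 mm wide stand 250 mm to either side of the axis, feet 120 mm deep; two probe carriers on its far side. A hand leaning back to the robot's side by 30 to 45 degrees gets under the beam and lifts the cup out
- jacket (a joint): How far the jacket has been lifted off its cold plate, in m (0 = fully down)
- pan (a point): Centre of the top face of the balance's round steel pan, 136 mm diameter, 58 mm above the table. The balance is a flat white box, 215 x 170 mm, 44 mm high, fixed; the pan's centre lies 30 mm from the box's centre along its x axis (display at the other end). z is up
- meter: Black and grey multimeter lying on its back, 185 x 90 x 47 mm (bystander); origin at the centre of its underside
- small_cup: Small thin-walled aluminium cup, 48 mm diameter, 50 mm tall, standing on the table (bystander); origin at the centre of its underside
- screwdriver: Screwdriver, 190 mm, lying on the table (bystander); origin near the middle of its underside
- grease_jar: White closed jar, 60 mm diameter, 55 mm tall, standing on the table (bystander); origin at the centre of its underside

How it is judged (in metres and radians):
On the way, in this order (a step that is already met when the one before it is completed fails the run):
1. the cup has been turned at least 9 degrees in the jacket while still in it, the jacket down (angle between the x axis of cup_mid and the x axis of jacket_mouth, either way round above 0.157 rad and z of cup_mid in the frame of jacket_mouth below 0.03 m and value of joint jacket below 0.008 m), for 0.05 s.
2. the cup has been lifted clear of the jacket, the jacket down (z of cup_mid in the frame of jacket_mouth above 0.047 m and value of joint jacket below 0.008 m), for 0.1 s.
At the end, for the whole second after the job is handed in: The cup stands upright (within 4.5 degrees), released and at rest on the balance's pan, its axis within 28 mm of the pan's centre; the jacket is down on its cold plate (within 3 mm) (horizontal distance between cup_mid and pan below 0.028 m and z of cup_mid in the frame of pan between 0.04 and 0.05 m and angle between cup_mid's own z axis and vertical below 0.08 rad and linear speed of cup below 0.02 m/s and value of joint jacket below 0.003 m); the robot touches nothing.
It fails at once if the jacket is lifted more than 10 mm off its cold plate (value of joint jacket above 0.01 m).
It fails at once if the cup is dropped (falls free from more than about 20 mm) (linear speed of cup above 0.6 m/s and contact force between the fingers and cup below 0.1 N).
It fails at once if another thing on the table is moved more than 30 mm (distance of any of meter, small_cup, screwdriver, grease_jar from where it was at the start of the episode above 0.03 m).
It also fails if it takes over 64 s, if anything falls off the work surface, if the arm or the gripper's body presses on something with over 40 N, if the wrist force passes 120 N, or if a joint passes its speed limit or range.

ROBOT

A 6-joint arm with a two-finger parallel gripper is mounted at the origin on the work surface. World frame = base frame: x ahead of the robot, y to its left, z up, the work surface at z = 0. Lengths are in mm, angles in rad, forces in N, time in s.
With the tool pointing down it reaches from about 300 to 775 mm from the base axis. Payload 14.6 kg.
Tool frame: the origin (TCP) lies on the centre line of the jaws, within the pads' length; the fingertips stand 19 mm ahead of it and the grasp point (between the pads) is the TCP (bot.tip_reach is the distance from the TCP to the fingertips, in mm); y points along the fingers, x is the direction in which the jaws open and shut, and the axes are right-handed (so a half turn about y gives the same grasp; the last joint's range is limited). The gripper opens to 85 mm and grips with 20 to 120 N. Pads are 22 mm wide; open, the fingers measure 114 mm over their backs; the gripper's body (76 mm by 85 mm) begins 54 mm behind the grasp point. The pads swing forward as they close: fully open they stand 13 mm farther back than shut.
Start: joints at [-1.3, 0.3, 1.521, -0, 1.321, -0.067], TCP at [182.27, -518.91, 250.281] pointing down, gripper open.
Joint ranges: [-3.03, 3.03], [-0.79, 2.21], [0.23, 2.52], [-1.04, 4.18], [0, 3.07], [-2.55, 2.55]. Speed limits (rad/s): [2.22, 2.22, 2.57, 3.14, 3.14, 3.14].

INTERFACE

Orientations are given as a unit quaternion [w, x, y, z].
In Python, from rig import bot gives the robot as it stands. Calls block until the motion is done:
- bot.move_to(position, orientation): joint-space move of the TCP to a pose.
- bot.servo_line(position, attitude=None, speed=150, until_force=None): straight line of the TCP; attitude=None keeps the orientation; speed is the mean speed in mm/s. With until_force (N) it stops when the force on the tool has changed by that much, and returns True; else False.
- bot.move_joints(angles): joint-space move.
- bot.move_gripper(opening, grip_force=None): finger opening in mm; grip_force is the grip in N (None keeps the last); returns when the fingers have stopped.
- bot.dwell(seconds).
- bot.ik(position, orientation): joint angles nearest the present ones, or None.
- bot.read_state(): the state.
- bot.read_camera(name): name is "side" or "top"; returns a dict with "image" (384x512x3 uint8, blue, green, red), "depth" (384x512 float32, mm along the optical axis (not along the pixel's ray), 0 where there is no reading), "fovy" (degrees; the focal length in pixels is half the picture's height over the tangent of half this angle, whatever the lens; pixels are square), "cx", "cy" (the principal point, pixels), "eye" and "attitude" of the camera in the world. Camera axes: x right, y down, z forward; pixel columns grow to the right and rows downward; lengths in mm; the calibration is good to about 2 mm. A picture is of the moment at which its call begins.
A pose or a line that the arm cannot do raises bot.MotionError and nothing moves.
- bot.finish_job(): hands the job in, once; it reports no verdict.
The state is a dict: "clock": time; "joint_positions": joint angles; "qvel": joint speeds; "effort": joint torques, N m; "ee_pos": TCP position; "tool_rot": TCP orientation; "ft_force": force on the tool from outside, world axes, zero at the start; "moment": the same for the moment, N m; "grip_width": finger opening in mm.
Only numpy, scipy, OpenCV 4.12 (cv2) and the standard library are available. Lean on these libraries where they do the work, as an engineer would, in place of code of your own. Each camera call takes 0.05 s, during which the arm holds its last target. There are 200 camera calls.

## Working session

There is one attempt and no reset: what is moved stays moved. The work goes in short steps, each a Python script; the robot and the scene stay as the last script left them, time stands still between calls to the robot, and variables do not carry over. Pictures are saved under pics/ and viewed, about 8 in all and at most 12, crops included, and the job is handed in when it is done.

```bash
ls; mkdir -p pics; cat > h.py <<'E'
import numpy as np, cv2
from scipy.spatial.transform import Rotation as R
from rig import bot
def rot(q): return R.from_quat([q[1],q[2],q[3],q[0]])
def quat(r):
    x=r.as_quat(); return [x[3],x[0],x[1],x[2]]
def cam(n):
    c=bot.read_camera(n); c['f']=c['image'].shape[0]/2/np.tan(np.radians(c['fovy'])/2)
    d=c['depth']; v,u=np.mgrid[:d.shape[0],:d.shape[1]]
    p=np.dstack([(u-c['cx'])/c['f']*d,(v-c['cy'])/c['f']*d,d])
    c['P']=p@rot(c['attitude']).as_matrix().T+np.array(c['eye']); c['P'][d==0]=np.nan
    return c
E
python3 - <<'E'
from h import *
for n in ['side','top']:
    c=cam(n); print(n,c['eye'],c['attitude'],c['fovy'],c['cx'],c['cy'])
    cv2.imwrite(f'pics/{n}0.png',c['image']); np.savez(f'pics/{n}0.npz',P=c['P'],im=c['image'])
s=bot.read_state(); print(s)
E
```

```text
pics
side [-109.91622562  909.48481823 1177.5536198 ] [ 0.12852901 -0.25868388  0.87414047 -0.39043742] 42.055662667422204 257.21756680287336 186.67647147196473
top [ 267.01955401  -22.56100459 1718.90616737] [-0.06327905  0.71000799 -0.69947461  0.05118298] 43.69914222706191 251.8835588661527 197.49856607239857
{'clock': 0.1, 'joint_positions': array([-1.29958264e+00,  3.00413599e-01,  1.52150202e+00,  1.60370221e-05,
        1.32069462e+00, -6.65855548e-02]), 'qvel': array([-0.00092325, -0.00093865, -0.00279913, -0.00032547,  0.0013321 ,
        0.0010364 ]), 'effort': array([-4.19659027e-04, -5.44377136e+01, -3.62369299e+01, -1.33997751e-04,
        3.05066984e-03,  1.14064193e-05]), 'ee_pos': array([ 182.23556867, -518.73911785,  249.78629124]), 'tool_rot': array([ 0.57716449, -0.5767018 ,  0.40911298, -0.40856182]), 'ft_force': array([ 0.44734079, -0.38232018,  0.62184086]), 'moment': array([-0.03833867, -0.01487944, -0.02993813]), 'grip_width': 84.92797221277229}
```

View pics/side0.png

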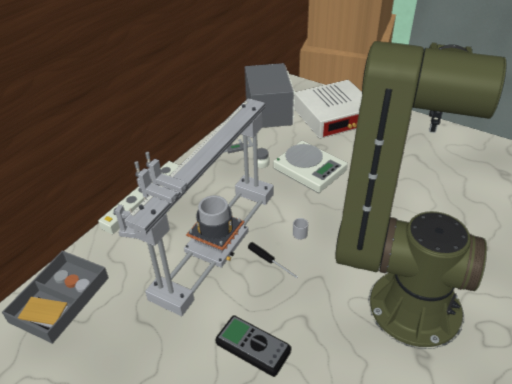

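View pics/top0.png

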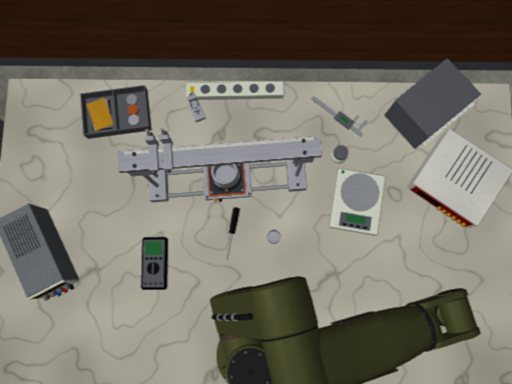

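Side view: cup at (213,212) in the jacket under the beam, balance pan at (304,156), small cup (300,229), screwdriver (270,258), meter (253,345). Top view (up = +x): cup (228,178), pan (360,191), beam along y from (118,160) to (320,147).

```bash
python3 - <<'E'
from h import *
from scipy.optimize import least_squares
def circ(p):
    return least_squares(lambda a:np.hypot(p[:,0]-a[0],p[:,1]-a[1])-a[2],[*p.mean(0)[:2],40],loss='soft_l1',f_scale=1).x
D={n:np.load(f'pics/{n}0.npz')['P'] for n in('side','top')}
W={'side':{'rim':(190,190,236,235),'pan':(280,140,330,172),'beam':(120,95,270,225)},'top':{'rim':(205,160,250,196),'pan':(336,168,384,215),'beam':(118,135,322,175)}}
def g(n,k,lo,hi):
    a,b,c,d=W[n][k]; p=D[n][b:d,a:c].reshape(-1,3); return p[(p[:,2]>lo)&(p[:,2]<hi)]
for n in D:
    r=g(n,'rim',154,172); print(n,'rim',len(r),np.median(r,0),r.min(0),r.max(0),circ(r))
    h,e=np.histogram(g(n,'rim',60,180)[:,2],bins=24); print(h,e[::4].round())
    p=g(n,'pan',52,64); print(n,'pan',len(p),np.median(p,0),(p.min(0)+p.max(0))/2,np.ptp(p,axis=0))
    h,e=np.histogram(g(n,'pan',30,70)[:,2],bins=20); print(h,e[::4])
    b=g(n,'beam',310,450); h,e=np.histogram(b[:,2],bins=28);print('beam',h,e[::4])
    t=b[(abs(b[:,2]-np.median(b[:,2]))<12)]
    (c,s,a)=cv2.minAreaRect(t[:,:2].astype(np.float32)); print(c,s,a,np.median(t,0))
P=D['top']
for nm,(u,v) in dict(small=(274,237),sdh=(235,215),sdt=(229,255),meter=(153,262),jar=(340,153)).items(): print(nm,P[v,u])
E
```

```text
side rim 249 [610.38730859 103.90449484 160.5833173 ] [564.46305915  58.7166514  154.09505276] [654.06410547 148.68620869 167.37827577] [609.80952319 103.16998502  39.81446419]
[ 12  49  69  22  27  22  30  39  63  50  55  54  77  89 129  66  59  52
  61  58  52  69 131  47] [ 62.  79.  97. 115. 132. 150. 167.]
side pan 683 [ 563.81046496 -365.71593846   57.89813401] [ 543.2092521  -366.78421199   58.04509678] [179.63315123 142.3084631   11.88626826]
[  5   5   6   8  22  44  97 125  76  65  37  28  33 110 170 167 123  68
  15   4] [30.68070346 37.86219819 45.04369292 52.22518765 59.40668238 66.58817711]
beam [  30   23   37   38   88  150  162  165  987 1731  181  120  277  277
   38   40   38   34   30   36   49   52   73   13    7    7   13   15] [310.23548068 328.53654784 346.83761501 365.13868218 383.43974935
 401.74081652 420.04188368 438.34295085]
(631.2776489257812, 103.02909851074219) (111.0604019165039, 602.7744140625) 6.265564918518066 [614.83343767 141.62325569 352.12971071]
top rim 122 [591.47889694  94.5014849  162.52071913] [567.33133989  60.16126069 154.41393723] [635
[... 439 characters left out ...]
[30.07233455 37.99925057 45.92616659 53.8530826  61.77999862 69.70691464]
beam [  12   15   12   16   15   27   50   57   71  464 1602 1403  263   56
  141  263  101   14    6   10   10    9    8    9   15   29   40   23] [310.20361416 325.79561859 341.38762302 356.97962745 372.57163188
 388.16363631 403.75564074 419.34764517]
(621.3338623046875, 101.47718811035156) (111.51831817626953, 597.7109985351562) 2.4665703773498535 [620.97042112  77.74382831 352.62648955]
small [404.8885895  -72.25270974   5.91685349]
sdh [480.49841878  68.29331605  18.66166904]
sdt [338.4343805   87.15492002   6.50332047]
meter [308.5402358  348.71756027  44.50742895]
jar [ 704.61541777 -303.81481628   52.17549463]
```

Rim centre agrees in both views: (609.8, 102.5), rim z ≈ 162 as it must be. Next: pan centre by its grey ellipse, and IK feasibility for a side-wall grip with the hand leaning back.

```bash
cat >> h.py <<'E'
A=np.array([609.8,102.5]); YAW=0.06
def ori(h,L,s=1):   # hand leaning back by L, heading h; jaws along the radial (side) direction
    y=np.array([np.cos(h)*np.sin(L),np.sin(h)*np.sin(L),-np.cos(L)])
    x=s*np.array([-np.sin(h),np.cos(h),0]); return R.from_matrix(np.c_[x,y,np.cross(x,y)])
def pose(c,h,L,s,side,z,r=37.5):  # TCP on the wall at the cup's side
    return np.array([c[0]-side*r*np.sin(h),c[1]+side*r*np.cos(h),z]), quat(ori(h,L,s))
E
python3 - <<'E'
from h import *
print(bot.tip_reach)
for n,(a,b,c0,d) in dict(top=(325,160,395,240),side=(265,135,355,195)).items():
    c=cam(n); im=c['image'][b:d,a:c0]; hsv=cv2.cvtColor(im,cv2.COLOR_BGR2HSV); z=c['P'][b:d,a:c0,2]
    v=hsv[...,2].astype(int); vp=np.median(v[(abs(z-58)<3)]); print(n,'v',vp, np.percentile(v,[5,25,50,75,95]))
    m=((abs(v-{'top':v[31,35],'side':v[21,39]}[n])<18)).astype(np.uint8)
    m=cv2.morphologyEx(m,cv2.MORPH_OPEN,np.ones((3,3)))
    k=max(cv2.findContours(m,0,1)[0],key=cv2.contourArea); 
    q=k[:,0]+[a,b]; ray=np.c_[(q[:,0]-c['cx'])/c['f'],(q[:,1]-c['cy'])/c['f'],np.ones(len(q))]@rot(c['attitude']).as_matrix().T
    e=np.array(c['eye']); p=e+ray*((58-e[2])/ray[:,2])[:,None]
    print(cv2.minEnclosingCircle(p[:,:2].astype(np.float32)), p.mean(0), cv2.fitEllipse(p[:,:2].astype(np.float32)))
for L in np.radians([40,45]):
  for side in(1,-1):
    for s in(1,-1):
      o=[]
      for h in(-.6,-.3,0,.3,.6):
        for z in (155,220):
          q=bot.ik(*pose(A,YAW+h,L,s,side,z)); o.append(None if q is None else np.round(q,2).tolist())
      q=bot.ik(*pose([565,-368],-.5,L,s,side,142))
      print(round(L,2),side,s,[x is not None for x in o],o[0],o[4],o[8],'pan',None if q is None else np.round(q,2))
E
```

```text
19.0
top v 134.0 [ 91. 136. 160. 169. 200.]
((564.2213745117188, -369.2877197265625), 66.56897735595703) [ 563.40251242 -369.25500964   58.        ] ((563.7188110351562, -369.2525329589844), (129.2856903076172, 129.7295684814453), 125.5966567993164)
side v 147.0 [ 87. 149. 175. 182. 212.]
((563.7055053710938, -372.44964599609375), 74.15946197509766) [ 564.98307436 -368.34544496   58.        ] ((564.948486328125, -367.5483093261719), (131.97958374023438, 136.20216369628906), 1.6972525119781494)
0.7 1 1 [True, True, True, True, True, True, True, True, False, False] [0.33, 0.46, 1.67, -0.86, 0.71, -0.12] [0.2, 0.34, 1.86, -0.34, 0.27, -1.13] None pan [-0.6   0.44  1.74  0.23  0.27 -1.87]
0.7 1 -1 [False, False, False, True, True, True, True, True, True, True] None [0.2, 0.34, 1.86, -0.34, 0.27, 2.01] [0.01, 0.32, 1.88, 0.88, 0.53, 0.24] pan [-0.6   0.44  1.74  0.23  0.27  1.27]
0.7 -1 1 [True, True, True, True, True, True, False, True, False, False] [0.23, 0.35, 1.84, -0.89, 0.61, -0.14] [0.04, 0.32, 1.89, 0.05, 0.24, -1.63] None pan [-0.74  0.46  1.71  0.5   0.32 -2.23]
0.7 -1 -1 [Fals
[... 200 characters left out ...]
, False, True, True, True, False, True, False, False] [0.35, 0.46, 1.71, -1.03, 0.7, 0.05] [0.2, 0.33, 1.9, -0.68, 0.16, -0.8] None pan [-0.6   0.44  1.78  0.48  0.15 -2.11]
0.79 1 -1 [False, False, False, False, True, True, True, True, True, True] None [0.2, 0.33, 1.9, -0.68, 0.16, 2.34] [-0.01, 0.32, 1.92, 1.12, 0.51, -0.0] pan [-0.6   0.44  1.78  0.48  0.15  1.03]
0.79 -1 1 [False, True, False, True, True, True, False, False, False, False] None [0.04, 0.31, 1.93, 0.11, 0.11, -1.7] None pan None
0.79 -1 -1 [False, False, False, True, True, True, True, True, True, True] None [0.04, 0.31, 1.93, 0.11, 0.11, 1.44] [-0.12, 0.41, 1.79, 1.06, 0.61, -0.02] pan [-0.74  0.45  1.76  0.83  0.23  0.58]
```

Pan centre: top (563.9,-369.2), side (564.9,-367.6) → use (564.3,-368.6). Radius ≈ 66-68, as expected. I choose the +y wall with s=-1 and check the whole twist range.

```bash
python3 - <<'E'
from h import *
for L in np.radians([36,39]):
  print(L)
  for h in np.arange(1.2,-.35,-.15):
    o=[]
    for z,back in((155,0),(155,100),(222,0)):
      p,q=pose(A,YAW+h,L,-1,1,z); p=p-back*ori(YAW+h,L,-1).as_matrix()[:,1]
      a=bot.ik(p,q); o.append(None if a is None else np.round(a,2).tolist())
    print(round(h,2),*o)
E
```

```text
0.6283185307179586
1.2 [-0.09, 0.42, 1.7, 0.75, 1.01, -0.19] [-0.2, 0.29, 1.67, 0.68, 1.19, -0.16] [-0.09, 0.33, 1.65, 0.69, 1.11, -0.08]
1.05 [-0.07, 0.39, 1.75, 0.77, 0.9, -0.07] [-0.18, 0.23, 1.75, 0.69, 1.08, -0.03] [-0.07, 0.3, 1.7, 0.7, 1.0, 0.05]
0.9 [-0.04, 0.36, 1.79, 0.78, 0.78, 0.06] [-0.15, 0.18, 1.81, 0.69, 0.96, 0.11] [-0.04, 0.27, 1.74, 0.69, 0.89, 0.19]
0.75 [-0.01, 0.34, 1.82, 0.76, 0.67, 0.21] [-0.1, 0.14, 1.86, 0.67, 0.85, 0.28] [-0.01, 0.25, 1.76, 0.65, 0.78, 0.36]
0.6 [0.03, 0.33, 1.84, 0.71, 0.56, 0.41] [-0.05, 0.11, 1.9, 0.61, 0.73, 0.48] [0.03, 0.23, 1.79, 0.58, 0.68, 0.56]
0.45 [0.07, 0.32, 1.85, 0.6, 0.46, 0.66] [0.01, 0.09, 1.92, 0.5, 0.63, 0.74] [0.07, 0.22, 1.8, 0.46, 0.59, 0.81]
0.3 [0.11, 0.32, 1.85, 0.39, 0.38, 1.0] [0.08, 0.08, 1.93, 0.32, 0.55, 1.07] [0.11, 0.22, 1.79, 0.29, 0.53, 1.12]
0.15 [0.16, 0.33, 1.84, 0.09, 0.35, 1.44] [0.15, 0.09, 1.92, 0.07, 0.51, 1.46] [0.16, 0.23, 1.78, 0.07, 0.5, 1.47]
0.0 [0.2, 0.34, 1.82, -0.23, 0.37, 1.89] [0.22, 0.11, 1.9, -0.18, 0.52, 1.86] [0.2, 0.25, 1.76, -0.16, 0.51, 1.82]
-0.15 [0.23, 0.36, 1.79, -0.47, 0.43, 
[... 734 characters left out ...]
0.07, 0.1, 1.94, 0.71, 0.7, 0.38] [0.02, 0.22, 1.81, 0.68, 0.64, 0.47]
0.45 [0.06, 0.31, 1.88, 0.74, 0.42, 0.52] [-0.0, 0.07, 1.96, 0.6, 0.58, 0.64] [0.06, 0.21, 1.83, 0.56, 0.54, 0.72]
0.3 [0.11, 0.31, 1.88, 0.52, 0.32, 0.88] [0.07, 0.06, 1.97, 0.4, 0.48, 0.99] [0.11, 0.21, 1.83, 0.36, 0.46, 1.05]
0.15 [0.16, 0.32, 1.87, 0.13, 0.27, 1.41] [0.15, 0.07, 1.96, 0.1, 0.43, 1.44] [0.16, 0.22, 1.82, 0.08, 0.43, 1.45]
0.0 [0.2, 0.34, 1.85, -0.31, 0.29, 1.97] [0.22, 0.09, 1.94, -0.23, 0.45, 1.91] [0.2, 0.24, 1.79, -0.21, 0.44, 1.87]
-0.15 [0.24, 0.36, 1.82, -0.59, 0.37, 2.39] [0.29, 0.13, 1.9, -0.48, 0.52, 2.3] [0.24, 0.26, 1.76, -0.44, 0.5, 2.22]
-0.3 None None [0.27, 0.29, 1.72, -0.59, 0.59, 2.49]
```

```bash
cat >> h.py <<'E'
L=np.radians(38); PAN=np.array([564.3,-368.6])
def P(c,h,z,back=0):
    p,q=pose(c,YAW+h,L,-1,1,z); return p-back*ori(YAW+h,L,-1).as_matrix()[:,1],q
def st(t=''):
    s=bot.read_state(); print(t,round(s['clock'],2),s['ee_pos'].round(1),'F',s['ft_force'].round(1),'M',s['moment'].round(2),'w',round(s['grip_width'],1)); return s
def pic(n,cn='side',box=None,k=3):
    c=cam(cn); im=c['image']
    if box: a,b,e,d=box; im=cv2.resize(im[b:d,a:e],None,fx=k,fy=k,interpolation=cv2.INTER_CUBIC)
    cv2.imwrite(f'pics/{n}.png',im)
E
python3 - <<'E'
from h import *
p,q=P(A,1.0,155,100)
bot.move_to([380,-60,330],q); st()
bot.move_gripper(40)
bot.servo_line(p,speed=150); st('pre')
p,q=P(A,1.0,155,30); bot.servo_line(p,speed=80); st('near')
pic('near','side',(140,120,400,315)); pic('neart','top',(170,120,350,255),4)
E
```

```text
2.03 [380.1 -60.6 329.9] F [ 1.1 -0.1 -0.5] M [-0.27  0.13 -0.07] w 85.4
pre 4.23 [546.9  66.8 234.2] F [ 0.6 -0.6  0.3] M [-0.27  0.14  0.04] w 40.1
near 5.26 [568.2 104.5 179. ] F [-0.5 -0.9 -0.5] M [-0.24  0.17 -0.02] w 40.0
```

View pics/near.png

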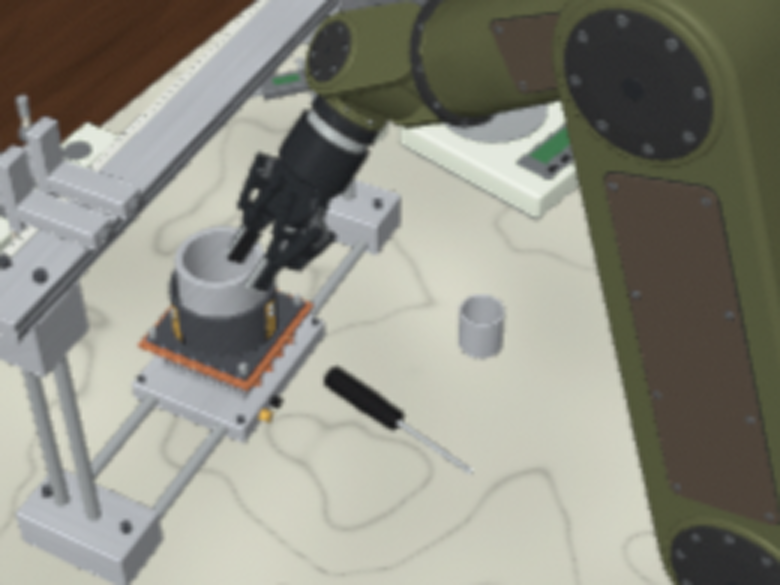

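One finger (238,255) is above the cup's inside, the other (258,283) outside the near wall; hand clear of the beam. Insert and grip.

```bash
python3 - <<'E'
from h import *
p,q=P(A,1.0,155)
print(bot.servo_line(p,speed=40,until_force=12)); st('in')
bot.move_gripper(0,90); st('grip'); bot.dwell(.3); st()
pic('grip','side',(160,140,290,240),6)
E
```

```text
False
in 6.26 [577.2 120.8 155.2] F [-0.  -0.5  0.3] M [-0.24  0.11 -0.07] w 40.3
grip 6.7 [577.6 120.4 155.8] F [-1.1 -2.8  5.6] M [-0.6  -0.06 -0.2 ] w 7.6
 7.0 [577.5 120.4 155.8] F [-1.3 -2.8  5.6] M [-0.91  0.2  -0.33] w 8.1
```

View pics/grip.png

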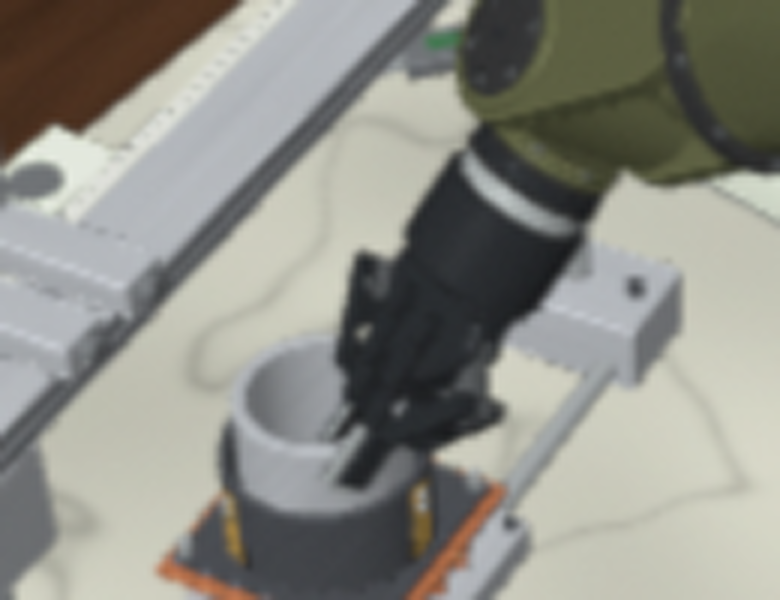

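Both pads are on the wall (w = 8.1 = wall thickness, so the wall mid is at r = 40). Turn about the axis with r = 40, rising 12 mm over ~1.1 rad.

```bash
sed -i 's/r=37.5/r=40/' h.py; python3 - <<'E'
from h import *
bot.move_gripper(0,115)
p,q=P(A,0.95,155.5); bot.servo_line(p,q,speed=12); st()
for h in np.linspace(.95,-.15,11)[1:]:
    z=155.5+13*(.95-h)/1.1
    p,q=P(A,h,z); bot.servo_line(p,q,speed=14); st(f'{h:.2f}')
pic('tw','side',(160,140,290,240),6)
E
```

```text
7.68 [576.6 123.1 156.6] F [-2.7 -3.1 10.8] M [-1.11  0.18 -0.25] w 6.6
0.84 8.16 [578.9 126.5 157.6] F [-2.8 -6.2  7.7] M [-1.76  0.56 -0.49] w 6.3
0.73 8.63 [581.6 129.9 158.5] F [ 0.5 -3.8  1.5] M [-1.65  0.75 -0.44] w 5.8
0.62 9.11 [584.4 133.1 159.2] F [ -4.  -10.1   2.1] M [-1.81  0.45 -0.85] w 6.0
0.51 9.58 [588.1 136.1 160.6] F [-0.3 -1.1 -3.4] M [-0.78  0.52 -0.42] w 5.3
0.40 10.06 [591.6 138.4 161.6] F [-1.9 -1.6 -6.4] M [-0.81  1.11 -0.17] w 5.3
0.29 10.53 [595.7 140.1 162.7] F [-1.7  0.9 -8.2] M [-0.38  1.14  0.15] w 5.3
0.18 11.01 [600.1 141.3 164.3] F [-3.5  1.6 -4.9] M [-0.11  1.64  0.05] w 5.1
0.07 11.48 [604.6 142.1 165.8] F [-2.3  1.4 -5.7] M [-0.06  1.37 -0.02] w 5.5
-0.04 11.96 [609.  142.4 167.2] F [-3.3  0.1 -2.6] M [0.19 0.95 0.25] w 5.3
-0.15 12.43 [613.4 142.3 168.6] F [-0.7  0.7 -4.3] M [ 0.09  1.34 -0.18] w 5.2
```

View pics/tw.png

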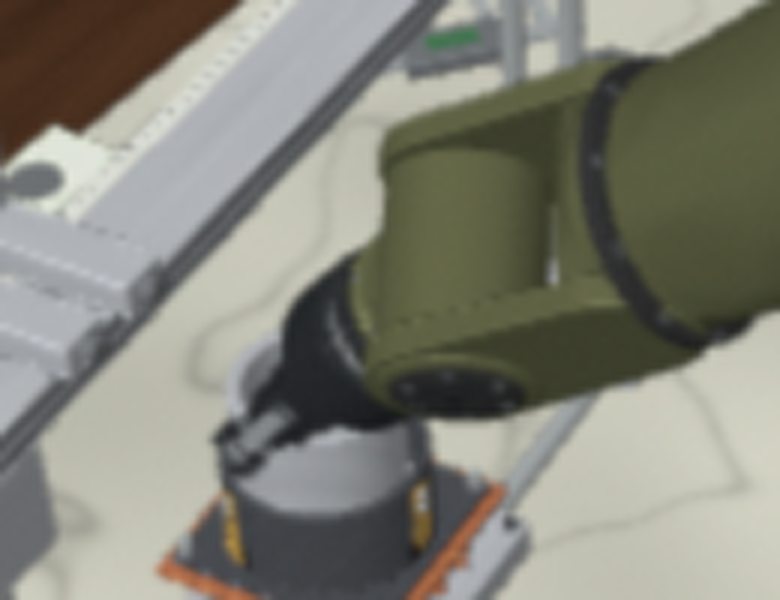

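The hand swung to the far-left of the rim; I need to know whether the cup came along. Check the rim height by depth.

```bash
python3 - <<'E'
from h import *
c=cam('side'); o=np.load('pics/side0.npz')['P']
n=c['P']
for nm,q in(('before',o),('now',n)):
    w=q[190:235,190:236].reshape(-1,3); d=np.hypot(*(w[:,:2]-A).T)
    for a in (-165,-135,-105,-75,-45,0):   # azimuth bins
        az=np.degrees(np.arctan2(w[:,1]-A[1],w[:,0]-A[0])); k=(d>34)&(d<48)&(abs(az-a)<15)&(w[:,2]<200)
        print(nm,a,k.sum(),np.nanpercentile(w[k,2],[75,90,97]).round(1) if k.sum() else '')
    k=(d>46)&(d<56)&(w[:,2]<150)
    z=w[k,2]; print(' jacket edge z',np.percentile(z,[75,90,95]).round(1))
pic('twt','top',(190,150,270,210),9)
E
```

```text
before -165 44 [158.4 162.  164. ]
before -135 22 [162.4 163.2 164.4]
before -105 40 [160.8 162.  164.6]
before -75 95 [154.4 160.4 163.1]
before -45 113 [149.6 160.  161.5]
before 0 59 [156.8 162.4 163.6]
 jacket edge z [121. 126. 128.]
now -165 27 [143.7 148.4 155.2]
now -135 3 [110.7 112.1 112.7]
now -105 0 
now -75 0 
now -45 2 [100.7 101.1 101.3]
now 0 35 [170.  171.5 171.9]
 jacket edge z [119.9 125.5 126.9]
```

```bash
python3 - <<'E'
import cv2,numpy as np
a=cv2.imread('pics/side0.png')[180:245,180:245]
b=cv2.imread('pics/tw.png'); b=cv2.resize(b,(130,100),interpolation=cv2.INTER_AREA)[40:105,20:85]; b=cv2.copyMakeBorder(b,0,65-b.shape[0],0,65-b.shape[1],0)
cv2.imwrite('pics/cmp.png',cv2.resize(np.hstack([a,b]),None,fx=6,fy=6,interpolation=cv2.INTER_CUBIC))
E
```

```text
(no output)
```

View pics/cmp.png

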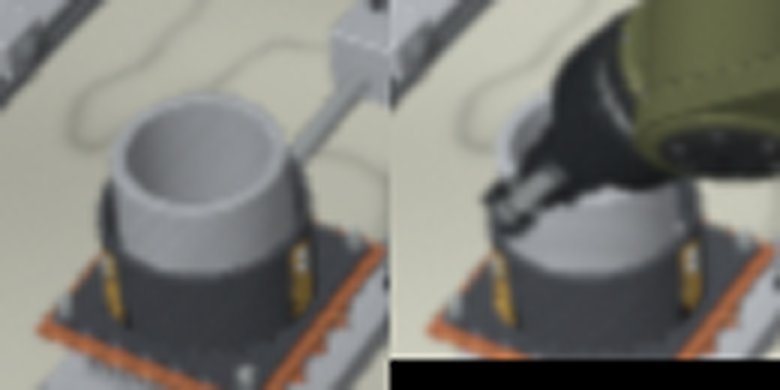

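Rim risen ~9 mm (azimuth 0: 163→171.5), jacket edge unchanged at ~126, so the jacket stayed down; the cup lags the hand 3-4 mm. Keep turning back and rise on.

```bash
python3 - <<'E'
from h import *
z0=168.7
def seg(hs,z1,z2):
    for i,h in enumerate(hs[1:],1):
        p,q=P(A,h,z1+(z2-z1)*i/(len(hs)-1)); bot.servo_line(p,q,speed=16)
    st(f'{h:.2f}')
seg([-.15,-.03],z0,z0)
seg(np.linspace(-.03,.75,8),z0,z0+8)
seg([.75,.63],z0+8,z0+8)
seg(np.linspace(.63,0.1,6),z0+8,z0+14.5)
c=cam('side'); w=c['P'][180:235,190:240].reshape(-1,3)
d=np.hypot(*(w[:,:2]-A).T); az=np.degrees(np.arctan2(w[:,1]-A[1],w[:,0]-A[0]))
for a in(0,25,45,-165):
    k=(d>30)&(d<50)&(abs(az-a)<15)&(w[:,2]<210); print(a,k.sum(),np.percentile(w[k,2],[75,90,97]).round(1) if k.sum() else '')
z=w[(d>46)&(d<56)&(w[:,2]<150),2]; print('jacket',np.percentile(z,[75,90,95]).round(1))
pic('tw2','side',(160,140,290,240),6)
E
```

```text
-0.03 13.03 [608.5 142.1 168.6] F [-4.  -1.  -1.9] M [-0.11  1.34 -0.41] w 5.4
0.75 16.07 [581.  129.9 176.6] F [ 1.  -5.6 -4.9] M [-1.33  0.68 -0.4 ] w 5.2
0.63 16.52 [584.2 133.5 176.7] F [-0.8 -6.1 -2.5] M [-1.2   0.88 -0.38] w 5.1
0.10 18.65 [603.2 142.  183. ] F [-0.1 -2.3 -7. ] M [-0.38  1.02 -0.18] w 5.2
0 53 [181.6 184.2 186.2]
25 27 [183.3 184.2 185.6]
45 36 [182.9 184.9 187.9]
-165 55 [158.5 172.  179.9]
jacket [121.7 126.2 128.3]
```

View pics/tw2.png

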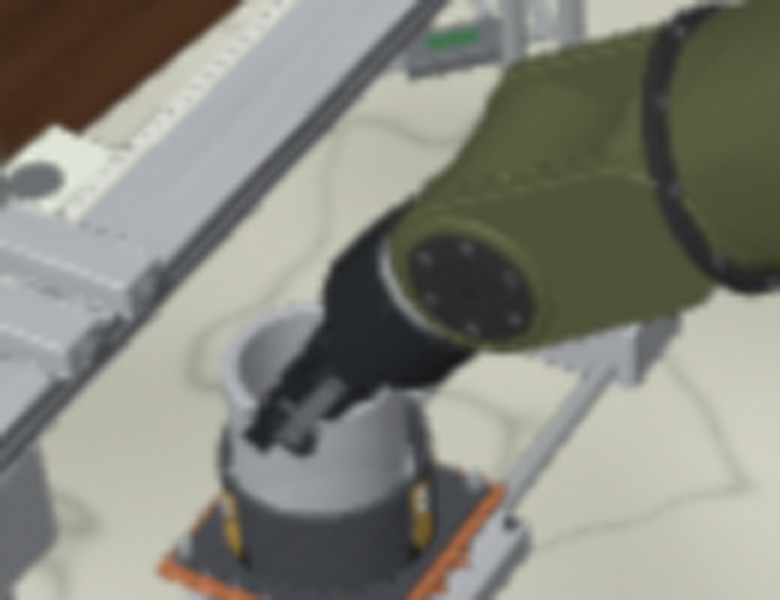

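Rim now ~184.5 (22 mm up), jacket edge still 126: loose. Lift straight up under the beam.

```bash
python3 - <<'E'
from h import *
for z in (195,205,215,226):
    p,q=P(A,.1,z); f=bot.servo_line(p,q,speed=35,until_force=20); s=st(f'{z} {f}')
    if f: break
bot.dwell(.2)
c=cam('side'); w=c['P'][150:235,180:245].reshape(-1,3)
d=np.hypot(*(w[:,:2]-A).T); az=np.degrees(np.arctan2(w[:,1]-A[1],w[:,0]-A[0]))
for a in(-30,0,25,45):
    k=(d>30)&(d<52)&(abs(az-a)<15)&(w[:,2]<260); print(a,k.sum(),np.percentile(w[k,2],[75,90,97]).round(1) if k.sum() else '')
pic('lift','side',(140,110,300,230),5)
E
```

```text
195 False 19.23 [603.4 141.9 195.2] F [-0.  -1.9 -7.3] M [-0.36  1.21 -0.39] w 5.1
205 False 19.67 [603.5 142.  205.3] F [-2.4 -1.5 -2.7] M [0.01 1.   0.  ] w 5.0
215 False 20.1 [603.6 142.1 215.5] F [-0.1  0.1 -4.8] M [-0.    0.77  0.05] w 5.7
226 False 20.57 [603.4 142.  226.2] F [-0.7  0.1 -4.8] M [ 0.01  0.77 -0.  ] w 4.9
-30 58 [224.7 225.9 228.4]
0 74 [223.1 226.3 230. ]
25 35 [226.6 229.9 230.3]
45 51 [225.8 228.5 229.8]
```

View pics/lift.png

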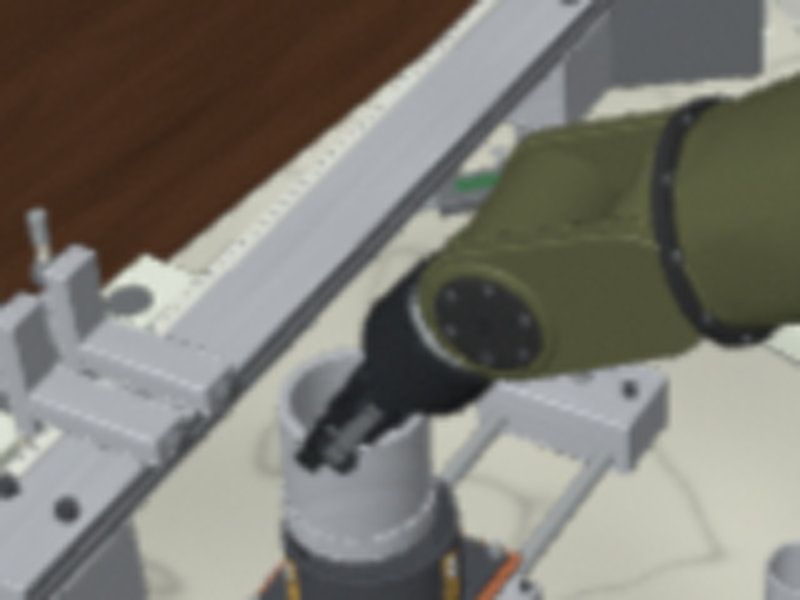

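Cup is clear (rim ~228, foot ~138, mouth 126), F_z = cup weight. Retreat, swing round, and measure cup in hand above the pan.

```bash
python3 - <<'E'
from h import *
p,q=P([450,95],.1,226); print(bot.servo_line(p,q,speed=100,until_force=25)); st()
for c,h,z in(([440,-130],-.25,250),([470,-340],-.55,250),(PAN,-.55,235)):
    p,q=P(np.array(c),h,z); print(bot.servo_line(p,q,speed=130)); st()
bot.dwell(.3); st()
for n in('side','top'):
    c=cam(n); w=c['P']; d=np.hypot(w[...,0]-PAN[0],w[...,1]-PAN[1]); k=(d<62)&(w[...,2]>135)&(w[...,2]<260)
    hsv=cv2.cvtColor(c['image'],cv2.COLOR_BGR2HSV); k&=(hsv[...,2]>70)&(hsv[...,1]<60)
    np.savez(f'pics/held_{n}.npz',p=w[k]); v,u=np.where(k); print(n,k.sum(),u.min(),u.max(),v.min(),v.max())
s=cam('side')['image'][70:230,220:400]; t=cam('top')['image'][110:270,280:460]
cv2.imwrite('pics/held.png',cv2.resize(np.hstack([s,t]),None,fx=2.2,fy=2.2,interpolation=cv2.INTER_CUBIC))
E
```

```text
False
 22.62 [443.9 134.5 225.9] F [ 1.   0.3 -3.8] M [0.07 0.78 0.01] w 5.3
False
 24.51 [447.5 -90.4 249.9] F [-0.   0.1 -4.9] M [ 0.28  0.62 -0.  ] w 5.2
False
 26.33 [ 488.8 -304.3  250.1] F [-0.2 -0.6 -4.8] M [ 0.51  0.6  -0.02] w 5.2
False
 27.25 [ 582.8 -333.1  235. ] F [ 1.1 -0.  -4. ] M [ 0.5   0.55 -0.02] w 5.3
 27.55 [ 582.9 -333.3  235.3] F [-0.2 -0.8 -4.3] M [0.49 0.58 0.05] w 5.2
side 637 291 318 112 142
top 388 355 384 168 199
```

View pics/held.png

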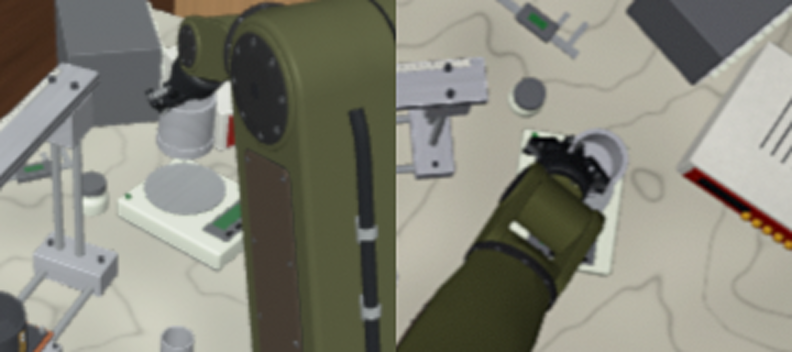

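```bash
python3 - <<'E'
from h import *
from scipy.optimize import least_squares
s=np.load('pics/held_side.npz')['p']; t=np.load('pics/held_top.npz')['p']
for n,p in(('side',s),('top',t)): print(n,np.histogram(p[:,2],bins=12))
r=t[t[:,2]>228]; print('top rim',len(r),least_squares(lambda a:np.hypot(*(r[:,:2]-a[:2]).T)-40,r.mean(0)[:2],loss='soft_l1',f_scale=2).x, np.percentile(r[:,2],[50,90]))
A_=np.c_[r[:,:2]-PAN,np.ones(len(r))]; print('rim plane slopes',np.linalg.lstsq(A_,r[:,2],rcond=None)[0])
w=s[(s[:,2]>172)&(s[:,2]<228)]
f=lambda a:np.hypot(w[:,0]-a[0]-a[2]*(w[:,2]-200),w[:,1]-a[1]-a[3]*(w[:,2]-200))-44
o=least_squares(f,[*PAN,0,0],loss='soft_l1',f_scale=1.5); print('axis@200, slopes',len(w),o.x,np.median(abs(f(o.x))))
E
```

```text
side (array([36, 65, 59, 48, 61, 73, 65, 63, 48, 61, 56,  2]), array([142.69692867, 151.48486339, 160.27279811, 169.06073283,
       177.84866756, 186.63660228, 195.424537  , 204.21247173,
       213.00040645, 221.78834117, 230.57627589, 239.36421062,
       248.15214534]))
top (array([ 2, 58, 55, 20, 22, 14, 21, 22, 20, 78, 69,  7]), array([147.72921721, 156.63451412, 165.53981104, 174.44510795,
       183.35040486, 192.25570178, 201.16099869, 210.0662956 ,
       218.97159252, 227.87688943, 236.78218634, 245.68748326,
       254.59278017]))
top rim 154 [ 564.61947913 -367.07987742] [236.63811895 242.38641836]
rim plane slopes [-1.43990996e-02  4.91274128e-02  2.37667402e+02]
axis@200, slopes 388 [ 5.68648187e+02 -3.69400399e+02  8.73624922e-04  4.27664025e-02] 2.0435709608642654
```

Held cup: axis ≈ (566,-368) (top and side views within 4 mm of the pan centre), tilt below ~0.05 rad (the two views disagree on its sign, so noise), rim ≈ 237 → touchdown expected at TCP z ≈ 146.

```bash
python3 - <<'E'
from h import *
p,q=P(PAN,-.55,158); print(bot.servo_line(p,q,speed=70,until_force=20)); st()
p,q=P(PAN,-.55,138); print(bot.servo_line(p,q,speed=10,until_force=5)); st('touch')
bot.dwell(.3); st()
E
```

```text
False
 29.0 [ 583.3 -333.4  158.6] F [-0.  -0.1 -4.5] M [0.48 0.61 0.  ] w 5.0
True
touch 30.05 [ 583.5 -333.2  148.9] F [3.9 1.9 4.4] M [ 0.29 -0.44  0.25] w 5.4
 30.35 [ 583.5 -333.1  148.9] F [4.4 0.6 6.4] M [ 0.19 -0.75  0.33] w 5.2
```

```bash
python3 - <<'E'
from h import *
s=st(); p=s['ee_pos'].copy(); p[2]-=2.5
print(bot.servo_line(p,speed=8,until_force=10)); st('press')
bot.move_gripper(34); st('open'); bot.dwell(.3)
T=rot(bot.read_state()['tool_rot']).as_matrix()[:,1]
p=bot.read_state()['ee_pos']-T*70; print(bot.servo_line(p,speed=60,until_force=8)); st()
p=p-T*60+[-60,0,40]; bot.servo_line(p,speed=150); bot.move_to([380,-60,330],bot.read_state()['tool_rot']); bot.dwell(.5); st()
for n in('side','top'):
    c=cam(n); w=c['P']; d=np.hypot(w[...,0]-PAN[0],w[...,1]-PAN[1]); r=w[(d<60)&(w[...,2]>140)&(w[...,2]<156)]
    x=cv2.minAreaRect(r[:,:2].astype(np.float32)); m=np.hypot(*(r[:,:2]-np.array(x[0])).T)
    print(n,len(r),x,np.linalg.lstsq(np.c_[r[:,:2]-PAN,np.ones(len(r))],r[:,2],rcond=None)[0])
s=cam('side')['image'][90:270,180:360]; t=cam('top')['image'][110:290,210:390]
cv2.imwrite('pics/end.png',cv2.resize(np.hstack([s,t]),None,fx=2.2,fy=2.2,interpolation=cv2.INTER_CUBIC))
E
```

```text
30.35 [ 583.5 -333.1  148.9] F [4.4 0.6 6.4] M [ 0.19 -0.75  0.33] w 5.2
False
press 30.68 [ 584.5 -333.4  148.3] F [ 2.8  3.6 10.5] M [ 0.31 -0.54  0.31] w 4.7
open 31.07 [ 583.3 -333.1  146. ] F [ 0.3 -0.2 -1. ] M [ 0.16  0.23 -0.04] w 33.9
False
 32.68 [ 545.6 -312.9  201.2] F [0.3 0.3 0.5] M [ 0.15  0.26 -0.  ] w 33.9
 35.17 [380.  -60.1 329.9] F [-0.6  1.   0.3] M [ 0.19  0.26 -0.03] w 34.3
side 161 ((571.248046875, -369.96044921875), (81.0713882446289, 95.98944854736328), 28.366172790527344) [-9.98331260e-03  8.95021748e-03  1.46447952e+02]
top 204 ((569.560546875, -369.07843017578125), (87.38127899169922, 86.1240463256836), 88.33235168457031) [-5.49366335e-03  6.76234213e-03  1.47748140e+02]
```

View pics/end.png

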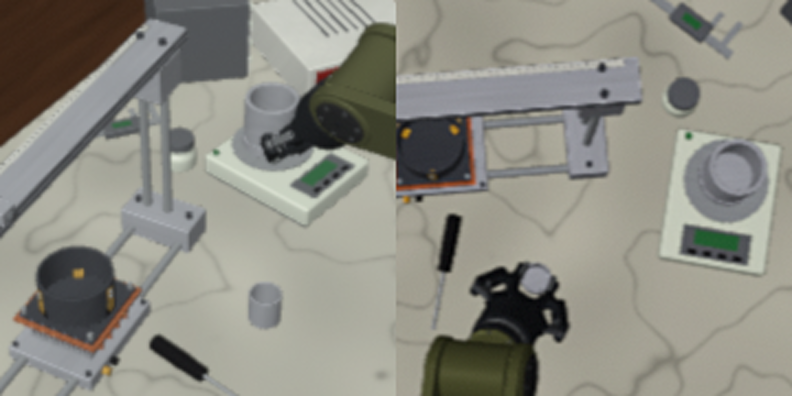

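The cup stands upright on the pan: rim at z ≈ 148, tilt ≈ 0.01 rad, axis about 5 mm from the pan's centre. The jacket is empty and down, the bystanders are in place and the hand is free.

```bash
python3 -c "
from h import *
st(); print(bot.finish_job())"
```

```text
35.38 [380. -60. 330.] F [-0.1 -0.4 -0.3] M [ 0.1   0.32 -0.02] w 33.7
the job is handed in; nothing more can be done
None
```

The cup is out of the jacket and standing upright on the balance's pan. I handed the job in at 35.4 s; it gave no verdict.

**What I did:** I gripped the cup wall at the rim with the hand leaning back 38°. I turned it about 1.1 rad one way while rising 13 mm, then turned it back and forth up to about 27 mm of hand travel. I then lifted it straight up under the beam, carried it round, set it down on a light force stop and let go.

**Last checks:**
- **Cup:** the rim is at z ≈ 148 mm, as it should be on the pan. The tilt is about 0.01 rad and the axis is about 5 mm from the pan's centre (about 7 mm by the side view).
- **Jacket:** its edge measured about 126 mm before, during and after the twist, and in the last picture it looks empty and flat on its plate.
- **Surroundings:** the small cup, screwdriver and jar look unmoved. The meter was outside the last picture, but the arm never went near it. The hand was clear, with about zero force on it.

**Disagreements:**
- During the twist the cup lagged the hand by about 3–4 mm. I saw its rise in the depth images, but I did not measure its turn angle directly.
- The gripper read about 5 mm on the 8 mm wall.
- While the cup was held, the two views disagreed on which way it tilted (up to 0.05 rad). After release both showed it level.

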